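# Put the brass ball away in the hinged tin

### The arm

A 7-joint arm with a two-finger parallel gripper is mounted at the origin on the work surface; the furniture and walls round the work are solid. World frame = base frame: x ahead of the robot, y to its left, z up, the work surface at z = 0. Lengths are in m, angles in rad, forces in N, time in s.
With the tool pointing down it reaches from about 0.35 to 0.9 m from the base axis. Payload 7.2 kg.
Tool frame: the origin (TCP) lies midway between the tips of the shut fingers; the grasp point (between the pads) lies 19 mm behind it (arm.grip_point_offset is the distance from the TCP to the grasp point, in m); z points along the fingers, y is the line along which they close (so a half turn about z gives the same grasp; the last joint's range is limited). The gripper opens to 88 mm and grips with 3 to 60 N. Pads are 20 mm wide; open, the fingers measure 115 mm over their backs; the gripper's body (75 mm by 178 mm) begins 61 mm behind the grasp point.
Start: joints at [-1.394, 0.411, -0.013, 1.596, 0.006, 1.134, -0.082], TCP at [0.151, 0.606, 0.223] pointing down, gripper open.
Joint ranges: [-2.95, 2.95], [-0.29, 1.99], [-1.47, 1.44], [0.14, 2.54], [-1.03, 4.17], [0.13, 1.85], [-2.86, 2.86]. Speed limits (rad/s): [2.39, 2.39, 3.01, 3.01, 3.14, 3.14, 3.14].

### API

Orientations are given as [roll, pitch, yaw] about the fixed x, y, z axes, in that order (R = Rz(yaw) Ry(pitch) Rx(roll)).
In Python, from workcell import arm gives the robot as it stands.
- The arm moves only by the shell command python3 jog.py [OPENING] [FORCE], which reads ROWS from standard input. ROWS is 1 to 12 rows, parted by semicolons, with the numbers parted by spaces; each row has 6 numbers: dx, dy, dz in shares of 0.25 m (1.0 is 0.25 m), then a rotation vector rx, ry, rz in fractions of the full range, 1 being 2 rad; each row shifts and turns the commanded pose from where the row before left it, along the tool's axes as they then stand; what a row does not reach is not made up. A row lasts 1/12 s, in which the tool goes at most 0.0417 m and 0.125 rad, less where a joint would pass 70% of its speed; a pose out of reach is approached as far as the arm can. OPENING is the opening from 0.0 (shut) to 1.0 (fully open), set as the command begins (- or left out keeps the last). The fingers move at their own pace and stop on an object; FORCE is the grip in N (left out, the last holds). Time passes only in rows, so rows that do not move let the fingers close. It prints the time, the measured TCP pose, the force, the opening and the grip force at its end. Shift and turn numbers lie between -1 and 1, and a call with a number outside is refused. Input that does not fit is refused with a message, and nothing moves.
- arm.state(): the state, without advancing time (a new reading comes with each control period).
- arm.camera(name): name is "side" or "top"; returns a dict with "image" (480x640x3 uint8, red, green, blue), "K" (3x3 intrinsics, pixels), "extrinsics" (4x4, takes a point from camera to world coordinates). Camera axes: x right, y down, z forward; pixel columns grow to the right and rows downward; lengths in m; the calibration is good to about 2 mm. A picture is of the moment at which its call begins. There is no depth.
- arm.job_done(): hands the job in; it is judged then, once.
The state is a dict: "t": time; "joint_pos": joint angles; "qd": joint speeds; "joint_torque": joint torques, N m; "eef_pos": TCP position; "tcp_rot": TCP orientation; "wrist_force": force on the tool from outside, world axes, zero at the start; "ft_torque": the same for the moment, N m; "opening": opening from 0.0 (shut) to 1.0 (fully open); "grip_force": force on a finger pad.
Only numpy, scipy, OpenCV 4.12 (cv2) and the standard library are available. Lean on these libraries where they do the work, as an engineer would, in place of code of your own. Each camera call takes 0.05 s, during which the arm holds its last target. There are 200 camera calls.

### The job

Swing the half-open lid of the tin back past upright so that it stays open by itself, then set the drilled brass ball down on the floor of the tin (do not drop it in) and let go of it. Then lower the lid until it is fully shut.

Things in the scene. Friction and masses are not known exactly. Their poses are not given: they have to be found in the camera images.
- tin_lid (a joint): Hinge of the tin's lid, rad: 0 shut, 1.57 upright, 1.92 the stop, leaning back. Starts half open. The hinge is stiff (0.09 N m friction): the lid stays at any angle where it is left; 1 to 2 N at its front edge moves it. The hinge axis is parallel to the tin's y, at x = +55, z = +48 mm from tin_floor.
- lid_lip (a point): Centre of the pull lip (30 mm wide, 7 mm out, 2 mm thick) in the middle of the lid's front edge; moves with the lid, 110 mm from the hinge axis (the lip's outer edge: 113 mm). Behind the lip a 12 mm skirt runs along the lid's front edge, on its inner side. The lid is a sheet 104 x 154 mm; shut, its top is 50 mm above tin_floor.
- tin_floor (a point): Centre of the inner floor, 2 mm above the desk, of a flat dark red steel tin, fixed to the desk, empty but for tiny flat fittings that do not hinder. z up; x from the tin's front (pull lip, towards the robot) to its back (hinge), y along its length. 52 mm high shut; inside x from -46 to +51 mm, y from -73 to +73 mm, walls 2 mm, rim 48 mm above this floor.
- brass_ball: Drilled brass ball, 44 mm in diameter, 41 mm high, about 0.12 kg, standing on its flat on the desk. Origin at the centre of its underside, z up; widest about 21 mm above the origin. Other small brass lamp parts (pointed finial, tube-like lampholder, shallow round drip pan) stand near it, at least 35 mm clear of it.

How it is judged:
By the outcome, as a careful person would: the job done as asked, in the order asked, and still so for the second after the job is handed in, with the robot touching nothing.
It also fails if it takes over 66 s, if anything falls off the work surface, if the arm or the gripper's body presses on something with over 40 N, if the wrist force passes 120 N, or if a joint passes its speed limit or range.

## Working session

There is one attempt and no reset: what is moved stays moved. The work goes in short steps, Python scripts to look and compute and a shell command to move; the robot and the scene stay as the last step left them, time stands still between calls to the robot, and variables do not carry over. Pictures are saved under pics/ and viewed, at most 13 in all, crops included, and the job is handed in when it is done.

```bash
ls; mkdir -p pics
python3 - <<'E'
from workcell import arm
import cv2
for n in("side","top"):
    c=arm.camera(n); cv2.imwrite(f"pics/{n}0.png",c["image"][:,:,::-1]); print(n,c["K"].tolist(),c["extrinsics"].round(4).tolist())
s=arm.state(); print(s)
E
```

```text
jog.py
pics
workcell.py
side [[474.98618673364786, 0.0, 320.76623144784764], [0.0, 474.98618673364786, 238.960844159662], [0.0, 0.0, 1.0]] [[0.9749, -0.1077, 0.1949, 0.3009], [-0.2224, -0.5183, 0.8258, -0.751], [0.0121, -0.8484, -0.5292, 0.6104], [0.0, 0.0, 0.0, 1.0]]
top [[501.99740921656235, 0.0, 323.9467088101953], [0.0, 501.99740921656235, 240.2987875826676], [0.0, 0.0, 1.0]] [[0.0187, -0.9804, 0.1962, 0.3313], [-0.9998, -0.0196, -0.0025, 0.0933], [0.0063, -0.1961, -0.9806, 0.9156], [0.0, 0.0, 0.0, 1.0]]
{'t': 0.1, 'joint_pos': array([-1.39421711,  0.41184778, -0.01272539,  1.59693188,  0.00561839,
        1.13428928, -0.0821943 ]), 'qd': array([-0.00085473, -0.00315024, -0.00072436, -0.00257558,  0.0027349 ,
       -0.00073235,  0.00103283]), 'joint_torque': array([ 2.54966384e-03, -5.89101040e+01,  6.43605385e-01, -2.91706681e+01,
       -5.37807075e-02,  1.44913633e-02,  4.67797372e-05]), 'eef_pos': array([0.15139135, 0.60593269, 0.22188739]), 'tcp_rot': array([-3.14015653e+00,  1.12530702e-04,  2.89686333e+00]), 'wrist_force': array([-0.68818592,  0.45137752, -0.49018977]), 'ft_torque': array([ 0.02423148, -0.03881164, -0.0103166 ]), 'grip_force': 0.0, 'opening': 0.9978618132197438}
```

View pics/side0.png

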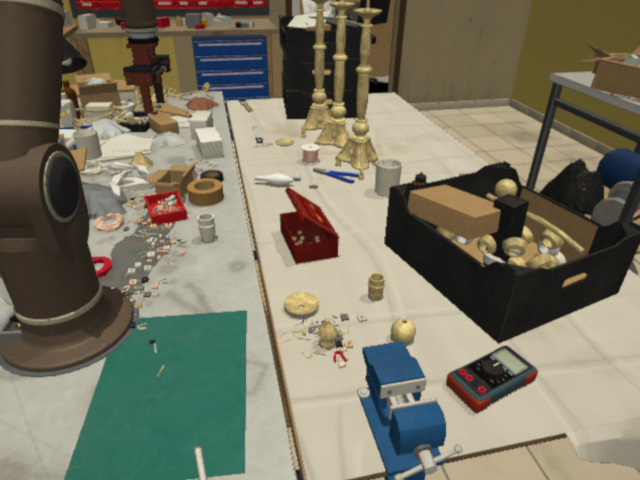

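View pics/top0.png

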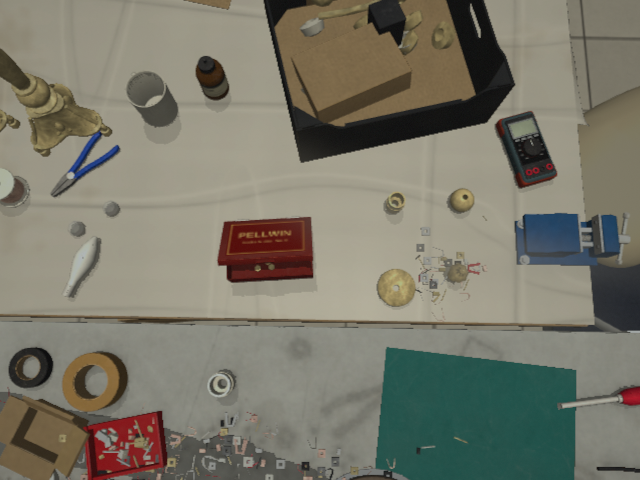

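The top view shows the tin at about (266,250) with its lid half open, the ball at (461,200), the lampholder at (395,203), and the vise on the right. I'll enlarge the tin and ball in both views.

Run:
```python
import cv2, numpy as np
t=cv2.imread("pics/top0.png"); s=cv2.imread("pics/side0.png")
r=lambda im,x,y,w,h:cv2.resize(im[y:y+h,x:x+w],(400,300),interpolation=cv2.INTER_CUBIC)
# scale 400/w
cv2.imwrite("pics/crop0.png",np.vstack([np.hstack([r(t,206,200,120,90),r(t,420,170,80,60)]),np.hstack([r(s,260,180,100,75),r(s,363,300,80,60)])]))
```

```text
(no output)
```

View pics/crop0.png

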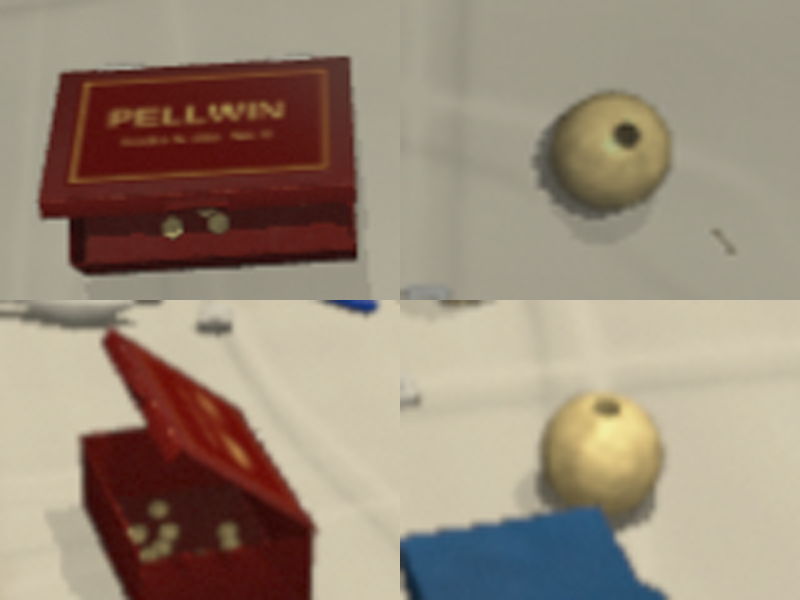

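The crops give the lid and tin corners and the ball outlines: ball centre at top (462.2,200) and side (403.4,331). I'll fit the tin pose and lid angle to the corners, and triangulate the ball.

```bash
cat > h.py <<'E'
import numpy as np, cv2
from scipy.optimize import least_squares
K={"side":[474.986,474.986,320.766,238.961],"top":[501.997,501.997,323.947,240.299]}
from workcell import arm
import pickle,os
if not os.path.exists("cams.pkl"):
    pickle.dump({n:{k:arm.camera(n)[k] for k in("K","extrinsics")} for n in("side","top")},open("cams.pkl","wb"))
C=pickle.load(open("cams.pkl","rb"))
def proj(n,P):
    T=np.linalg.inv(C[n]["extrinsics"]); p=(T[:3,:3]@np.atleast_2d(P).T+T[:3,3:]); q=C[n]["K"]@p; return (q[:2]/q[2]).T
def ray(n,uv,z):
    E=C[n]["extrinsics"]; d=E[:3,:3]@np.linalg.inv(C[n]["K"])@[*uv,1]; o=E[:3,3]; return o+d*(z-o[2])/d[2]
def tin(p,P):  # tin_floor frame -> world
    c,s=np.cos(p[2]),np.sin(p[2]); P=np.atleast_2d(P); return np.c_[p[0]+c*P[:,0]-s*P[:,1],p[1]+s*P[:,0]+c*P[:,1],P[:,2]+.002]
def lid(p,r,y,h,a=None): # r from hinge, h outward normal
    a=p[3] if a is None else a
    return tin(p,[.055-r*np.cos(a)+h*np.sin(a),y,.048+r*np.sin(a)+h*np.cos(a)])
E
python3 - <<'E'
from h import *
obs=[("top",(227,279.5),lambda p:tin(p,[-.048,.075,-.002])),("top",(313.1,277.1),lambda p:tin(p,[-.048,-.075,-.002])),
("top",(218.6,264),lambda p:lid(p,.106,.077,.0)),("top",(312.5,260.9),lambda p:lid(p,.106,-.077,0)),
("top",(224.6,221.6),lambda p:lid(p,.002,.077,.002)),("top",(311,217.4),lambda p:lid(p,.002,-.077,.002)),
("side",(286.75,188.5),lambda p:lid(p,.106,.077,.002)),("side",(337.5,236),lambda p:lid(p,.002,-.077,.002)),
("side",(280.5,214.3),lambda p:tin(p,[-.048,.075,.048]))]
f=lambda p:np.concatenate([(proj(n,g(p))[0]-uv) for n,uv,g in obs])
r=least_squares(f,[.5,.2,0,.6],loss="soft_l1"); print(r.x,f(r.x).reshape(-1,2).round(1).tolist())
np.save("tin.npy",r.x)
b=least_squares(lambda P:np.r_[proj("top",P)[0]-(462.2,200),proj("side",P)[0]-(403.4,331)],[.5,-.15,.02]); print(b.x,b.fun)
for uv in((395,203),(396,288),(456,272)): print(ray("top",uv,.02))
print(ray("top",(516,262),.08),ray("top",(518,213),.08),ray("top",(302,160),.1))
print(lid(r.x,.11,0,0))
E
```

```text
[0.4874648  0.18794455 0.0508244  0.5952668 ] [[3.5, 1.3], [-0.6, 1.1], [-1.2, -0.5], [-0.1, -0.3], [-0.3, -2.1], [0.6, -0.5], [-1.4, 0.8], [1.1, 2.3], [-0.9, -1.3]]
[ 0.59338651 -0.16413495  0.01917142] [ 0.11896339 -0.6940016  -0.65415975  0.20145061]
[ 0.58350374 -0.0389929   0.02      ]
[ 0.42621927 -0.03934969  0.02      ]
[ 0.45713921 -0.14769357  0.02      ]
[ 0.4676985 -0.2334919  0.08     ] [ 0.5531214  -0.24175997  0.08      ] [0.6339301  0.13139889 0.1       ]
[[0.45143151 0.1861116  0.11168027]]
```

```bash
cat >> h.py <<'E'
from scipy.spatial.transform import Rotation as R
def to(P,yaw=None,tilt=0,verbose=True):
    """print the shift in present tool axes to world P, and the turn (after it) to yaw, tilt (tool z leaning to tin +x)"""
    s=arm.state(); M=R.from_euler("xyz",s["tcp_rot"]); d=M.inv().apply(np.array(P)-s["eef_pos"])
    print("shift",d.round(4),"n",round(np.linalg.norm(d)/.0417,1))
    if yaw is not None:
        G=R.from_euler("z",yaw)*R.from_euler("y",-tilt)*R.from_euler("x",np.pi); v=(M.inv()*G).as_rotvec(); print("turn",v.round(4))
TY=np.pi+.0508
E
python3 - <<'E'
from h import *
p=np.load("tin.npy")
P=tin(p,[-.10,0,.18])[0]; print(P); to(P,TY,.6)
E
```

```text
[0.38759393 0.18286429 0.182     ]
shift [-0.3317 -0.3535  0.0406] n 11.7
turn [ 0.0881  0.5955 -0.2868]
```

Units first: shifts go in shares of 0.25 m and turns go in shares of 2 rad. So -0.0295 m / 0.25 = -0.118, -0.0277 m / 0.25 = -0.1108.

```bash
sed -i 's/"y",-tilt/"y",tilt/' h.py; echo '-0.1108 -0.118 0.0136 0 0 0;-0.1108 -0.118 0.0136 0 0 0;-0.1108 -0.118 0.0136 0 0 0;-0.1108 -0.118 0.0136 0 0 0;-0.1108 -0.118 0.0136 0 0 0;-0.1108 -0.118 0.0136 0 0 0;-0.1108 -0.118 0.0136 0 0 0;-0.1108 -0.118 0.0136 0 0 0;-0.1108 -0.118 0.0136 0 0 0;-0.1108 -0.118 0.0136 0 0 0;-0.1108 -0.118 0.0136 0 0 0;-0.1108 -0.118 0.0136 0 0 0' | python3 jog.py 0.0
echo '0 0 0 0 0 -0.05;0 0 0 0 0 -0.05;0 0 0 0 0 -0.0475;0 0 0 0 -0.05 0;0 0 0 0 -0.05 0;0 0 0 0 -0.05 0;0 0 0 0 -0.05 0;0 0 0 0 -0.05 0;0 0 0 0 -0.05 0;0 0 0 0 0 0' | python3 jog.py
python3 - <<'E'
from h import *
p=np.load("tin.npy"); print(arm.state()["joint_pos"].round(2))
def tcp(a,t,along=.02,back=0):
    b=a-.114; C=np.array([.055-.1057*np.cos(b),.048+.1057*np.sin(b)]); u=np.array([np.sin(t),-np.cos(t)]); n=np.array([np.cos(t),np.sin(t)])
    q=C+along*u-(.010+back)*n; return tin(p,[q[0],0,q[1]])[0]
to(tcp(.595,.6,back=.03),TY,.6)
E
```

```text
t: 1.3
eef_pos: [0.3888, 0.1806, 0.1821]
tcp_rot: [3.141, 0.001, 2.897]
wrist_force: [1.3, -0.7, -0.3]
opening: 0.127
grip_force: 0.0
t: 2.13
eef_pos: [0.3875, 0.1785, 0.1803]
tcp_rot: [-3.129, 0.515, -3.092]
wrist_force: [0.1, -0.6, -0.3]
opening: 0.005
grip_force: 0.0
[-0.88 -0.09  0.01  2.46  0.78  0.56  0.12]
shift [0.0247 0.0059 0.1245] n 3.0
turn [-0.0127 -0.0848 -0.0005]
```

Scaled: 0.032 m / 0.25 = 0.128, 0.0285 m / 0.25 = 0.114, -0.04 rad / 2 = -0.02.

```bash
echo '0.1 0.024 0 0 0 0;0 0 0.128 0 0 0;0 0 0.128 0 0 0;0 0 0.128 0 -0.02 0;0 0 0.114 0 -0.02 0;0 0 0 0 0 0' | python3 jog.py
cat >> h.py <<'E'
p=np.load("tin.npy")
def tcp(a,t,along=.02,back=0):
    b=a-.114; C=np.array([.055-.1057*np.cos(b),.048+.1057*np.sin(b)]); u=np.array([np.sin(t),-np.cos(t)]); n=np.array([np.cos(t),np.sin(t)])
    q=C+along*u-(.010+back)*n; return tin(p,[q[0],0,q[1]])[0]
E
python3 - <<'E'
from h import *
to(tcp(.595,.6,back=0),TY,.6)
c=arm.camera("side")["image"]; d=arm.camera("top")["image"]
r=lambda im,x,y:cv2.resize(im[y:y+150,x:x+200],(400,300),interpolation=cv2.INTER_CUBIC)
cv2.imwrite("pics/a.png",np.hstack([r(c,200,130),r(d,170,170)])[:,:,::-1])
# planned path in tool axes, 10 waypoints
A=np.linspace(.595,1.86,13); T=np.interp(A,[.595,1.57,1.86],[.6,.0,0]); Q=[tcp(a,t) for a,t in zip(A,T)]
for i in range(12):
    t=T[i]; d=np.r_[R.from_euler("z",-p[2]).apply(Q[i+1]-Q[i])]; n=np.array([np.cos(t),0,np.sin(t)]);u=np.array([np.sin(t),0,-np.cos(t)])
    print((-d@n).round(4),(d@u).round(4),(T[i+1]-T[i]).round(3))
E
```

```text
t: 2.63
eef_pos: [0.4162, 0.1796, 0.0897]
tcp_rot: [-3.108, 0.559, -3.088]
wrist_force: [-0.7, -0.8, -0.8]
opening: 0.003
grip_force: 0.0
shift [-0.0236  0.0056  0.0299] n 0.9
turn [-0.0326 -0.0412  0.0027]
-0.0088 -0.0054 -0.065
-0.009 -0.005 -0.065
-0.0092 -0.0046 -0.065
-0.0093 -0.0041 -0.065
-0.0094 -0.0037 -0.065
-0.0096 -0.0033 -0.065
-0.0097 -0.0028 -0.065
-0.0097 -0.0024 -0.065
-0.0098 -0.0019 -0.065
-0.0108 -0.001 -0.016
-0.0111 0.0002 0.0
-0.0111 0.0014 0.0
```

View pics/a.png

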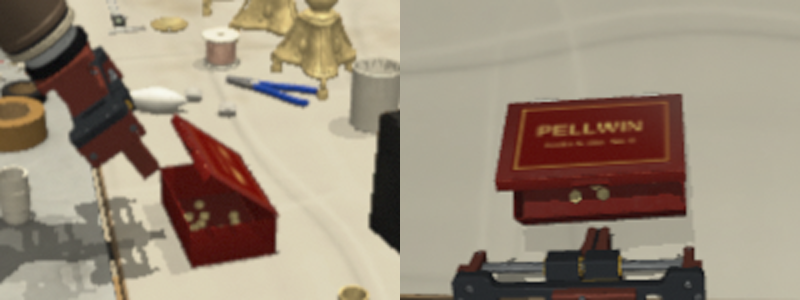

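The gripper, with fingers shut, is just in front of the lip at side crop (150,170) and centred on the tin. Now it goes under the edge.

Scaled: 0.015 m / 0.25 = 0.06, 0.003 m / 0.25 = 0.012, -0.03 rad / 2 = -0.015.

```bash
echo '0 0.012 0.06 -0.015 0 0;0 0.012 0.06 0 0 0;0 0 0 0 0 0' | python3 jog.py
python3 - <<'E'
from h import *
to(tcp(.595,.6,back=0),TY,.6); print(arm.state()["joint_pos"].round(2))
E
```

```text
t: 2.98
eef_pos: [0.4319, 0.1864, 0.0667]
tcp_rot: [-3.139, 0.56, -3.091]
wrist_force: [-0.4, 0.8, -0.5]
opening: 0.005
grip_force: 0.0
shift [-0.0222 -0.0013  0.002 ] n 0.5
turn [-0.0022 -0.0396 -0.    ]
[-0.71  0.28 -0.1   2.52  1.78  0.41 -0.89]
```

Scaled: -0.011 m / 0.25 = -0.044, -0.009 m / 0.25 = -0.036, 0.06 rad / 2 = 0.03.

```bash
echo '-0.044 0 0 0 0 0;-0.044 0 0.008 0 0 0;-0.036 0 -0.022 0 0.03 0;-0.036 0 -0.02 0 0.03 0;-0.036 0 -0.018 0 0.03 0;0 0 0 0 0 0' | python3 jog.py
python3 - <<'E'
from h import *
to(tcp(.91,.4),TY,.4); print(arm.state()["joint_pos"].round(2))
E
```

```text
t: 3.48
eef_pos: [0.4581, 0.1818, 0.089]
tcp_rot: [-3.121, 0.48, -3.091]
wrist_force: [-2.2, -0.0, 0.4]
opening: 0.004
grip_force: 0.8
shift [-0.0148  0.0045 -0.0084] n 0.4
turn [-0.0213  0.0801 -0.0012]
[-0.69  0.23 -0.01  2.41  1.2   0.32 -0.2 ]
```

Scaled: -0.01 m / 0.25 = -0.04, -0.0095 m / 0.25 = -0.038, 0.06 rad / 2 = 0.03.

```bash
echo '-0.04 0.008 -0.024 -0.01 0.03 0;-0.04 0.008 -0.024 0 0.03 0;-0.038 0 -0.016 0 0.03 0;-0.038 0 -0.016 0 0.03 0;-0.038 0 -0.012 0 0.03 0;0 0 0 0 0 0' | python3 jog.py
python3 - <<'E'
from h import *
to(tcp(1.2,.2),TY,.2); print(arm.state()["joint_pos"].round(2))
E
```

```text
t: 3.98
eef_pos: [0.4878, 0.1802, 0.1157]
tcp_rot: [-3.116, 0.278, -3.101]
wrist_force: [0.9, 0.2, 0.6]
opening: 0.007
grip_force: 0.1
shift [-0.0016  0.0076 -0.0062] n 0.2
turn [-0.0278  0.0774 -0.0112]
[-0.36  0.26 -0.23  2.16  0.44  0.54  0.68]
```

Scaled: -0.0095 m / 0.25 = -0.038, -0.009 m / 0.25 = -0.036, 0.05 rad / 2 = 0.025.

```bash
echo '-0.032 0.016 -0.024 -0.0125 0.02 -0.005;-0.036 0.016 -0.016 0 0.02 0;-0.038 0 -0.012 0 0.025 0;-0.038 0 -0.012 0 0.025 0;-0.038 0 -0.008 0 0.025 0;0 0 0 0 0 0' | python3 jog.py
python3 - <<'E'
from h import *
to(tcp(1.57,.05),TY,0); print(arm.state()["joint_pos"].round(2))
c=arm.camera("side")["image"]; d=arm.camera("top")["image"]
r=lambda im,x,y:cv2.resize(im[y:y+150,x:x+200],(400,300),interpolation=cv2.INTER_CUBIC)
cv2.imwrite("pics/b.png",np.hstack([r(c,200,130),r(d,170,150)])[:,:,::-1])
E
```

```text
t: 4.48
eef_pos: [0.5276, 0.189, 0.139]
tcp_rot: [-3.133, 0.048, -3.094]
wrist_force: [0.7, -0.0, 1.1]
opening: -0.0
grip_force: 0.0
shift [0.0065 0.001  0.0042] n 0.2
turn [-0.0085  0.0476 -0.0033]
[-0.21  0.39 -0.3   1.87  0.18  0.87  1.01]
```

View pics/b.png

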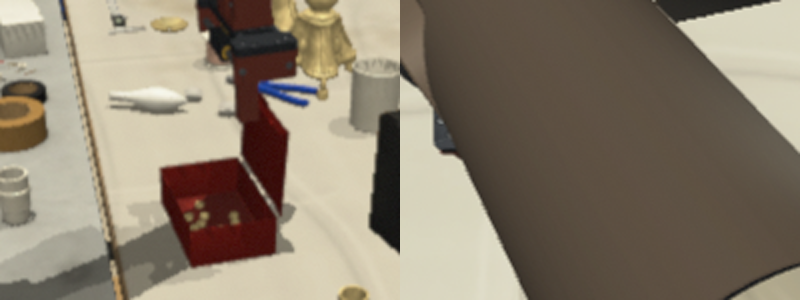

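The lid is nearly upright, with the finger still against its inner side. I'll keep pushing back.

```bash
python3 - <<'E'
from h import *
to(tcp(1.88,0,along=.025),TY,0)
E
echo '-0.032 0 0.012 0 0.015 0;-0.032 0 0.012 0 0 0;-0.032 0 0.012 0 0 0;0 0 0 0 0 0' | python3 jog.py
python3 - <<'E'
from h import *
to(tcp(1.88,0,along=.025),TY,0)
E
```

```text
shift [-0.0276  0.0006  0.0108] n 0.7
turn [-0.0084  0.0477 -0.0009]
t: 4.92
eef_pos: [0.5499, 0.1908, 0.1296]
tcp_rot: [-3.135, 0.017, -3.091]
wrist_force: [0.3, -1.0, -1.1]
opening: 0.002
grip_force: 0.0
shift [-0.003   0.0003  0.001 ] n 0.1
turn [-0.007   0.0168  0.0001]
```

Scaled: -0.005 m / 0.25 = -0.02.

```bash
echo '-0.02 0 0 0 0 0;0 0 0 0 0 0' | python3 jog.py; echo '0.12 0 0 0 0 0;0.12 0 -0.08 0 0 0;0.12 0 -0.16 0 0 0;0 0 -0.16 0 0 0;0 0 0 0 0 0' | python3 jog.py
python3 - <<'E'
from h import *
c=arm.camera("side")["image"]
cv2.imwrite("pics/c.png",cv2.resize(c[140:290,230:430],(800,600),interpolation=cv2.INTER_CUBIC)[:,:,::-1])
for a in(1.6,1.75,1.9): print(a,[proj("side",lid(p,.106,y,.001,a))[0].round(0).tolist() for y in(.077,-.077)])
to([.593,-.164,.2],TY+.73); print(arm.state()["joint_pos"].round(2))
E
```

```text
t: 5.08
eef_pos: [0.5545, 0.1912, 0.1303]
tcp_rot: [-3.135, 0.016, -3.09]
wrist_force: [-0.8, -1.0, 0.7]
opening: 0.006
grip_force: 0.2
t: 5.5
eef_pos: [0.4698, 0.1892, 0.2296]
tcp_rot: [-3.139, 0.026, -3.089]
wrist_force: [1.4, 1.0, 0.3]
opening: 0.004
grip_force: 0.0
1.6 [[322.0, 168.0], [342.0, 197.0]]
1.75 [[329.0, 168.0], [349.0, 196.0]]
1.9 [[335.0, 169.0], [356.0, 197.0]]
shift [-0.1042 -0.3583  0.0307] n 9.0
turn [-0.0125  0.0216 -0.7293]
[-0.19  0.21 -0.35  1.87  0.1   1.05  1.05]
```

View pics/c.png

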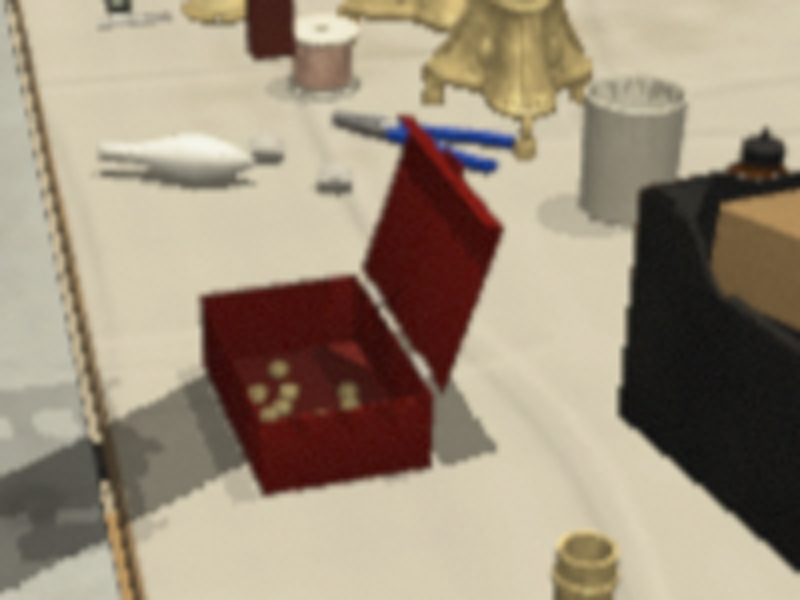

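The lid stays leaning back at about 1.85 rad (its corners are at side pixels (331,170) and (355,197)). Next I move over the ball, and refit the tin pose from the rim corners that are now visible.

Scaled: -0.0398 m / 0.25 = -0.1592, -0.0116 m / 0.25 = -0.0464, 0.022 rad / 2 = 0.011.

```bash
echo '-0.0464 -0.1592 0.0136 0 0 0;-0.0464 -0.1592 0.0136 0 0 0;-0.0464 -0.1592 0.0136 0 0 0;-0.0464 -0.1592 0.0136 0 0 0;-0.0464 -0.1592 0.0136 0 0 0;-0.0464 -0.1592 0.0136 0 0 0;-0.0464 -0.1592 0.0136 0 0 0;-0.0464 -0.1592 0.0136 0 0 0;-0.0464 -0.1592 0.0136 0 0 0;0 0 0 -0.006 0.011 0' | python3 jog.py 1.0
echo '0 0 0 0 0 -0.0525;0 0 0 0 0 -0.0525;0 0 0 0 0 -0.0525;0 0 0 0 0 -0.0525;0 0 0 0 0 -0.0525;0 0 0 0 0 -0.0525;0 0 0 0 0 -0.05;0 0 0 0 0 0' | python3 jog.py
python3 - <<'E'
from h import *
to([.5934,-.1641,.1],TY+.73); print(arm.state()["joint_pos"].round(2))
obs=[("top",(227,279.5),lambda p:tin(p,[-.048,.075,-.002])),("top",(313.1,277.1),lambda p:tin(p,[-.048,-.075,-.002]))]
for uv,P in (((280.75,214.3),(-.048,.075,.048)),((294.5,248),(-.048,-.075,.048)),((338,238.8),(.053,-.075,.048)),((319.5,208.8),(.053,.075,.048)),((296.75,263),(-.048,-.075,-.002)),((337.5,256.7),(.053,-.075,-.002))):
    obs.append(("side",uv,lambda p,P=P:tin(p,P)))
f=lambda p:np.concatenate([(proj(n,g(p))[0]-uv) for n,uv,g in obs])
r=least_squares(f,p[:3],loss="soft_l1"); print(r.x,f(r.x).reshape(-1,2).round(1).tolist())
E
```

```text
t: 6.38
eef_pos: [0.5907, -0.1754, 0.1936]
tcp_rot: [3.141, -0.008, -3.1]
wrist_force: [-1.5, -0.3, 0.1]
opening: 0.724
grip_force: 0.0
t: 7.05
eef_pos: [0.5909, -0.1655, 0.1945]
tcp_rot: [3.132, -0.002, -2.356]
wrist_force: [-1.3, 0.4, -1.3]
opening: 1.001
grip_force: 0.0
shift [-0.0029 -0.0017  0.0945] n 2.3
turn [ 0.0095 -0.0015  0.0044]
[ 0.41  0.44 -0.29  1.64  0.13  1.09  2.44]
[0.48944623 0.1883966  0.05578788] [[3.4, 0.4], [-0.7, -0.2], [-0.5, -1.4], [0.0, -3.0], [0.6, -0.1], [0.6, -0.9], [-1.8, 0.8], [0.4, 0.5]]
```

Scaled: 0.035 m / 0.25 = 0.14, 0.03 m / 0.25 = 0.12, 0.009 rad / 2 = 0.0045.

```bash
echo '-0.012 -0.0068 0.12 0.0045 0 0;0 0 0.14 0 0 0;0 0 0.14 0 0 0;0 0 0.14 0 0 0;0 0 0.1 0 0 0;0 0 0.06 0 0 0;0 0 0 0 0 0' | python3 jog.py
python3 - <<'E'
from h import *
to([.5934,-.1641,.005],TY+.73)
c=arm.camera("side")["image"]
cv2.imwrite("pics/d.png",cv2.resize(c[270:370,340:473],(532,400),interpolation=cv2.INTER_CUBIC)[:,:,::-1])
E
```

```text
t: 7.63
eef_pos: [0.5912, -0.1637, 0.0162]
tcp_rot: [3.136, -0.005, -2.364]
wrist_force: [-0.5, -0.3, -0.1]
opening: 1.0
grip_force: 0.0
shift [-0.0013 -0.0018  0.0111] n 0.3
turn [ 0.0055 -0.0047 -0.0028]
```

View pics/d.png

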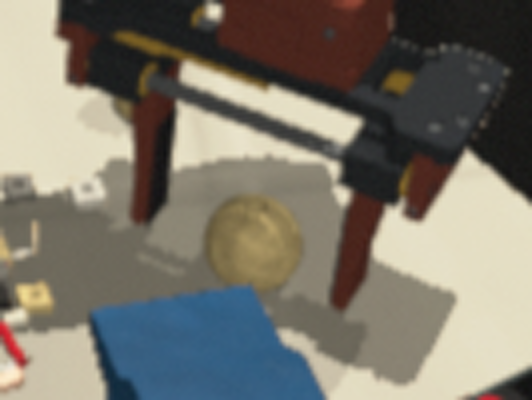

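The fingers straddle the ball (crop (253,243)) and are well centred. I'll lower to the equator and grip.

Scaled: 0.011 m / 0.25 = 0.044, -0.001 m / 0.25 = -0.004, 0.005 rad / 2 = 0.0025.

```bash
echo '0 -0.004 0.044 0.0025 -0.002 0;0 0 0 0 0 0;0 0 0 0 0 0' | python3 jog.py && echo '0 0 0 0 0 0;0 0 0 0 0 0;0 0 0 0 0 0;0 0 0 0 0 0;0 0 0 0 0 0;0 0 0 0 0 0;0 0 0 0 0 0;0 0 0 0 0 0' | python3 jog.py 0.3 20
```

```text
t: 7.93
eef_pos: [0.5953, -0.1651, 0.0106]
tcp_rot: [-3.136, 0.003, -2.362]
wrist_force: [0.6, -0.5, -0.2]
opening: 1.004
grip_force: 0.0
t: 8.6
eef_pos: [0.5948, -0.1647, 0.0097]
tcp_rot: [-3.137, 0.003, -2.36]
wrist_force: [-0.9, -0.5, 1.4]
opening: 0.474
grip_force: 20.0
```

The grip is about 7 mm above the equator, because the opening reads 42 mm rather than 44. I'll open, lower and regrip.

Scaled: 0.004 m / 0.25 = 0.016, 0.003 m / 0.25 = 0.012.

```bash
echo '0 0 0 0 0 0;0 0 0 0 0 0;0 0 0 0 0 0' | python3 jog.py 0.8 && echo '0 0 0.016 0 0 0;0 0 0.012 0 0 0;0 0 0 0 0 0' | python3 jog.py && echo '0 0 0 0 0 0;0 0 0 0 0 0;0 0 0 0 0 0;0 0 0 0 0 0;0 0 0 0 0 0;0 0 0 0 0 0' | python3 jog.py 0.3 20
```

```text
t: 8.85
eef_pos: [0.595, -0.1649, 0.0096]
tcp_rot: [-3.136, 0.003, -2.36]
wrist_force: [-0.1, -0.8, 0.1]
opening: 0.663
grip_force: 0.0
t: 9.1
eef_pos: [0.5944, -0.1648, 0.0018]
tcp_rot: [-3.137, 0.002, -2.36]
wrist_force: [0.0, -0.1, -1.0]
opening: 0.798
grip_force: 0.0
t: 9.6
eef_pos: [0.595, -0.1649, 0.0028]
tcp_rot: [-3.136, 0.003, -2.36]
wrist_force: [-0.1, 1.4, -0.4]
opening: 0.477
grip_force: 20.0
```

Scaled: -0.035 m / 0.25 = -0.14, -0.025 m / 0.25 = -0.1.

```bash
echo '0 0 -0.06 0 0 0;0 0 -0.1 0 0 0;0 0 -0.14 0 0 0;0 0 -0.14 0 0 0;0 0 -0.14 0 0 0;0 0 -0.1 0 0 0;0 0 0 0 0 0' | python3 jog.py && echo '0 0 0 0 0 0.0525;0 0 0 0 0 0.0525;0 0 0 0 0 0.0525;0 0 0 0 0 0.0525;0 0 0 0 0 0.0525;0 0 0 0 0 0.0525;0 0 0 0 0 0.05;0 0 0 0 0 0' | python3 jog.py
python3 - <<'E'
from h import *
q=np.r_[.4894,.1884,.0558,1.85]; np.save("tin.npy",q)
to(tin(q,[-.002,0,.17])[0],np.pi+.0558); print(arm.state()["joint_pos"].round(2))
E
```

```text
t: 10.18
eef_pos: [0.5969, -0.1652, 0.1788]
tcp_rot: [-3.129, 0.008, -2.36]
wrist_force: [0.7, 0.1, -0.8]
opening: 0.477
grip_force: 20.0
t: 10.85
eef_pos: [0.5934, -0.1645, 0.1716]
tcp_rot: [-3.14, 0.004, -3.095]
wrist_force: [0.8, 0.0, -0.9]
opening: 0.477
grip_force: 20.0
shift [ 0.0893  0.3573 -0.0014] n 8.8
turn [-0.0016  0.0041 -0.0088]
[ 0.29  0.44 -0.13  1.68  0.07  1.02  1.75]
```

Scaled: 0.0397 m / 0.25 = 0.1588, 0.01 m / 0.25 = 0.04, -0.009 rad / 2 = -0.0045.

```bash
echo '0.04 0.1588 0 0 0 0;0.04 0.1588 0 0 0 0;0.04 0.1588 0 0 0 0;0.04 0.1588 0 0 0 0;0.04 0.1588 0 0 0 0;0.04 0.1588 0 0 0 0;0.04 0.1588 0 0 0 0;0.04 0.1588 0 0 0 0;0.0372 0.1588 0 0 0.002 -0.0045;0 0 0 0 0 0' | python3 jog.py
python3 - <<'E'
from h import *
to(tin(p,[-.002,0,.07])[0],np.pi+.0558); print(arm.state()["joint_pos"].round(2))
c=arm.camera("side")["image"]
cv2.imwrite("pics/e.png",cv2.resize(c[110:290,220:460],(640,480),interpolation=cv2.INTER_CUBIC)[:,:,::-1])
E
```

```text
t: 11.68
eef_pos: [0.483, 0.1966, 0.1715]
tcp_rot: [3.139, 0.001, -3.067]
wrist_force: [-0.6, -0.7, -1.2]
opening: 0.477
grip_force: 20.0
shift [-0.0037 -0.0089  0.0994] n 2.4
turn [0.0025 0.0008 0.0191]
[-0.23  0.31 -0.3   1.89  0.11  0.96  1.07]
```

View pics/e.png

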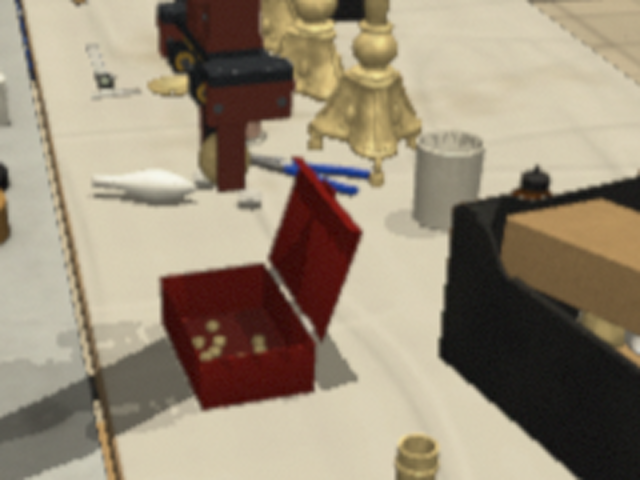

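Run:
```python
from h import *
s=arm.state(); M=R.from_euler("xyz",s["tcp_rot"]).as_matrix(); T=s["eef_pos"]
f=lambda v:((proj("side",T+M@np.array(v))[0]-(220,110))*640/240).round(0).tolist()
print("ball c,left,right,bottom",f([0,0,-.019]),f([.022,0,-.019]),f([-.022,0,-.019]),f([0,0,.003]))
print("near finger tip corners",[f([x,-y,0]) for x in(.01,-.01) for y in(.021,.0345)])
c=arm.camera("side")["image"]
cv2.imwrite("pics/f.png",cv2.resize(c[145:195,280:340],(720,600),interpolation=cv2.INTER_CUBIC)[:,:,::-1])
```

```text
ball c,left,right,bottom [225.0, 158.0] [199.0, 161.0] [251.0, 155.0] [225.0, 183.0]
near finger tip corners [[220.0, 191.0], [224.0, 198.0], [244.0, 188.0], [248.0, 195.0]]
```

View pics/f.png

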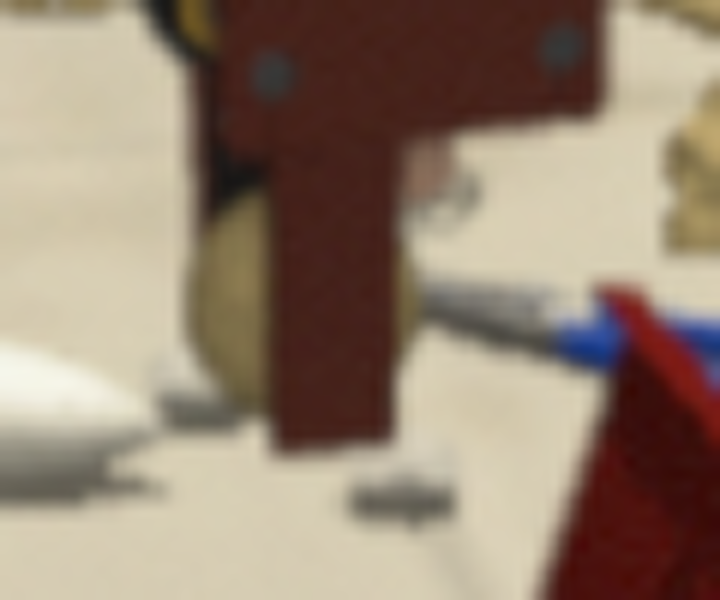

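The ball sits centred in the pads: predicted edges are 294.6 and 314.1, observed 295.8 and 315. Now I lower into the tin.

Scaled: 0.03 m / 0.25 = 0.12, -0.0089 m / 0.25 = -0.0356, 0.002 rad / 2 = 0.001.

```bash
echo '-0.0148 -0.0356 0.08 0.001 0 0.0095;0 0 0.12 0 0 0;0 0 0.12 0 0 0;0 0 0.08 0 0 0;0 0 0.08 0 0 0;0 0 0 0 0 0;0 0 0 0 0 0' | python3 jog.py
python3 - <<'E'
from h import *
to(tin(p,[-.002,0,.0035])[0],np.pi+.0558)
E
```

```text
t: 12.37
eef_pos: [0.4906, 0.1767, 0.0507]
tcp_rot: [-3.136, -0.001, -3.101]
wrist_force: [-0.1, 0.4, -1.2]
opening: 0.475
grip_force: 20.0
shift [0.0027 0.012  0.0452] n 1.1
turn [-0.0052 -0.0008 -0.0151]
```

Scaled: 0.015 m / 0.25 = 0.06, 0.01 m / 0.25 = 0.04, -0.015 rad / 2 = -0.0075.

```bash
echo '0.0108 0.04 0.04 -0.0025 0 -0.0075;0 0 0.06 0 0 0;0 0 0.04 0 0 0;0 0 0 0 0 0;0 0 0 0 0 0' | python3 jog.py
python3 - <<'E'
from h import *
to(tin(p,[-.002,0,.0035])[0],np.pi+.0558)
E
```

```text
t: 12.78
eef_pos: [0.4878, 0.1884, 0.0166]
tcp_rot: [3.141, 0.001, -3.085]
wrist_force: [0.1, -0.1, 0.4]
opening: 0.479
grip_force: 20.0
shift [ 0.0004 -0.0001  0.0111] n 0.3
turn [0.001  0.0014 0.0009]
```

Scaled: 0.004 m / 0.25 = 0.016, 0.003 m / 0.25 = 0.012.

```bash
echo '0 0 0.016 0 0 0;0 0 0.012 0 0 0;0 0 0.008 0 0 0;0 0 0 0 0 0;0 0 0 0 0 0' | python3 jog.py; echo '0 0 0.004 0 0 0;0 0 0 0 0 0;0 0 0 0 0 0' | python3 jog.py
```

```text
t: 13.2
eef_pos: [0.4879, 0.1884, 0.0076]
tcp_rot: [3.14, 0.002, -3.085]
wrist_force: [0.5, -0.2, -1.8]
opening: 0.478
grip_force: 20.0
t: 13.45
eef_pos: [0.4879, 0.1884, 0.0065]
tcp_rot: [3.14, 0.002, -3.085]
wrist_force: [-1.1, 0.1, -1.3]
opening: 0.478
grip_force: 20.0
```

Wrist force noise is about 1.5 N, so I'll creep down until contact shows clearly.

Scaled: 0.001 m / 0.25 = 0.004.

```bash
echo '0 0 0.004 0 0 0;0 0 0 0 0 0;0 0 0 0 0 0' | python3 jog.py; echo '0 0 0.002 0 0 0;0 0 0 0 0 0;0 0 0 0 0 0' | python3 jog.py;echo '0 0 0 0 0 0' | python3 jog.py
```

```text
t: 13.7
eef_pos: [0.4879, 0.1884, 0.0055]
tcp_rot: [3.14, 0.002, -3.085]
wrist_force: [-0.0, -0.6, -1.5]
opening: 0.477
grip_force: 20.0
t: 13.95
eef_pos: [0.4879, 0.1884, 0.005]
tcp_rot: [3.14, 0.002, -3.085]
wrist_force: [-0.2, 0.4, -0.3]
opening: 0.478
grip_force: 20.0
t: 14.03
eef_pos: [0.4879, 0.1884, 0.005]
tcp_rot: [3.14, 0.002, -3.085]
wrist_force: [0.2, -0.6, -1.7]
opening: 0.48
grip_force: 20.0
```

Scaled: 0.0005 m / 0.25 = 0.002.

```bash
echo '0 0 0.002 0 0 0;0 0 0 0 0 0' | python3 jog.py;echo '0 0 0.0016 0 0 0;0 0 0 0 0 0' | python3 jog.py;echo '0 0 0.0016 0 0 0;0 0 0 0 0 0' | python3 jog.py
```

```text
t: 14.2
eef_pos: [0.4879, 0.1884, 0.0044]
tcp_rot: [3.14, 0.002, -3.085]
wrist_force: [0.7, -0.5, -1.4]
opening: 0.478
grip_force: 20.0
t: 14.37
eef_pos: [0.488, 0.1884, 0.0044]
tcp_rot: [3.14, 0.002, -3.085]
wrist_force: [-0.7, -1.6, 1.9]
opening: 0.476
grip_force: 20.0
t: 14.53
eef_pos: [0.4881, 0.1884, 0.0043]
tcp_rot: [3.14, 0.002, -3.085]
wrist_force: [-1.5, -1.1, 7.6]
opening: 0.476
grip_force: 20.0
```

Contact is clear at 7.6 N upward, so the ball is on the floor. Release and lift straight up.

Scaled: -0.0004 m / 0.25 = -0.0016.

```bash
echo '0 0 -0.0016 0 0 0;0 0 0 0 0 0;0 0 0 0 0 0;0 0 0 0 0 0;0 0 0 0 0 0;0 0 0 0 0 0' | python3 jog.py 0.75; echo '0 0 -0.04 0 0 0;0 0 -0.08 0 0 0;0 0 -0.14 0 0 0;0 0 -0.14 0 0 0;0 0 -0.14 0 0 0;0 0 -0.14 0 0 0;0 0 -0.08 0 0 0;0 0 0 0 0 0' | python3 jog.py
python3 - <<'E'
from h import *
c=arm.camera("side")["image"]
cv2.imwrite("pics/g.png",cv2.resize(c[150:270,260:420],(480,360),interpolation=cv2.INTER_CUBIC)[:,:,::-1])
print(arm.state()["joint_pos"].round(2))
E
```

```text
t: 15.03
eef_pos: [0.4879, 0.1884, 0.004]
tcp_rot: [3.14, 0.002, -3.085]
wrist_force: [-0.0, -0.4, 0.5]
opening: 0.748
grip_force: 0.0
t: 15.7
eef_pos: [0.4898, 0.1893, 0.1998]
tcp_rot: [3.138, 0.01, -3.085]
wrist_force: [0.4, 0.8, 0.1]
opening: 0.755
grip_force: 0.0
[-0.21  0.28 -0.3   1.86  0.1   1.01  1.07]
```

View pics/g.png

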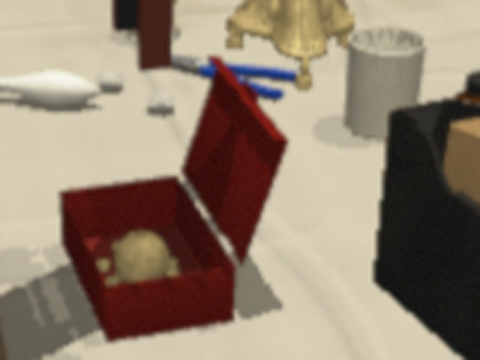

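The ball stands on the tin floor (crop (142,257)) and the lid is still open. Next I check the clearance to the black box, then go behind the lid with shut fingers.

Run:
```python
from h import *
g=ray("side",(385,244),0); print("box corner",g, ray("top",(301,161),0))
print([ (z,proj("side",[g[0],g[1],z])[0].round()) for z in(.1,.13,.16)], "obs (390,186)")
def cl(a,r=.095):
    Q=np.array([.055-r*np.cos(a)+.002*np.sin(a),.048+r*np.sin(a)+.002*np.cos(a)])
    if a>1.57: Q[0]=.055-.113*np.cos(a)+.002
    return tin(p,[Q[0]+.010,0,Q[1]])[0]
A=[1.85,1.57,1.3,1.1,.9,.7,.5,.3,.1,0]; W=[cl(a) for a in A]; print(np.round(W,4))
d=R.from_euler("z",-p[2]).apply(np.diff(W,axis=0)); print("tool dx,dz",np.c_[-d[:,0],-d[:,2]].round(4).tolist())
to(cl(1.85)+[.025,0,.06],np.pi+.0558)
```

```text
box corner [0.67131931 0.14792976 0.        ] [0.66896509 0.13793067 0.        ]
[(0.1, array([389., 207.])), (0.13, array([390., 195.])), (0.16, array([391., 183.]))] obs (390,186)
[[0.5874 0.1939 0.1408]
 [0.5562 0.1921 0.145 ]
 [0.5309 0.1907 0.1421]
 [0.5131 0.1897 0.1356]
 [0.4969 0.1888 0.1257]
 [0.483  0.188  0.1127]
 [0.472  0.1874 0.0973]
 [0.4643 0.187  0.08  ]
 [0.4601 0.1868 0.0615]
 [0.4594 0.1867 0.052 ]]
tool dx,dz [[0.0312, -0.0042], [0.0254, 0.0029], [0.0178, 0.0065], [0.0162, 0.0099], [0.0139, 0.0129], [0.011, 0.0154], [0.0078, 0.0173], [0.0042, 0.0185], [0.0007, 0.0095]]
shift [-0.1237 -0.0018 -0.0027] n 3.0
turn [0.0028 0.007  0.0003]
```

Units first: shifts go in shares of 0.25 m and turns go in shares of 2 rad. So -0.031 m / 0.25 = -0.124, -0.02 m / 0.25 = -0.08, 0.007 rad / 2 = 0.0035.

```bash
echo '0 0 -0.08 0 0 0;-0.124 0 0 0 0 0;-0.124 0 0 0 0 0;-0.124 0 0 0 0 0;-0.124 0 0 0 0.0035 0;0 0 0 0 0 0;0 0 0 0 0 0' | python3 jog.py 0.0
python3 - <<'E'
from h import *
P=tin(p,[.121,0,.139])[0]; to(P,np.pi+.0558)
E
```

```text
t: 16.33
eef_pos: [0.6113, 0.1946, 0.2119]
tcp_rot: [3.141, -0.009, -3.086]
wrist_force: [-0.8, 0.3, -1.3]
opening: 0.259
grip_force: 0.0
shift [0.0004 0.0006 0.0709] n 1.7
turn [ 0.0006 -0.0088 -0.0005]
```

Scaled: 0.025 m / 0.25 = 0.1, 0.02 m / 0.25 = 0.08, -0.008 rad / 2 = -0.004.

```bash
echo '0 0 0.08 0 -0.004 0;0 0 0.1 0 0 0;0 0 0.1 0 0 0;0 0 0 0 0 0;0 0 0 0 0 0' | python3 jog.py
echo '0.05 0 0 0 0 0;0.05 0 0 0 0 0;0.062 0 -0.008 0 0 0;0.062 0 -0.008 0 0 0;0 0 0 0 0 0' | python3 jog.py
python3 - <<'E'
from h import *
to([.5309,.1907,.1421],np.pi+.0558)
E
```

```text
t: 16.75
eef_pos: [0.6093, 0.195, 0.1434]
tcp_rot: [3.141, -0.001, -3.084]
wrist_force: [0.8, 0.1, 0.8]
opening: 0.007
grip_force: 0.0
t: 17.17
eef_pos: [0.554, 0.1928, 0.1508]
tcp_rot: [3.14, 0.005, -3.084]
wrist_force: [0.0, 0.7, 0.6]
opening: 0.004
grip_force: 0.0
shift [ 0.0232 -0.0007  0.0086] n 0.6
turn [0.0018 0.0047 0.002 ]
```

Scaled: 0.009 m / 0.25 = 0.036, 0.008 m / 0.25 = 0.032.

```bash
echo '0.032 0 0.02 0 0 0;0.032 0 0.012 0 0 0;0.03 0 0.008 0 0 0;0.036 0 0.012 0 0 0;0.036 0 0.014 0 0 0;0 0 0 0 0 0' | python3 jog.py
python3 - <<'E'
from h import *
to([.4969,.1888,.1257],np.pi+.0558)
c=arm.camera("side")["image"]
cv2.imwrite("pics/h.png",cv2.resize(c[150:270,260:420],(480,360),interpolation=cv2.INTER_CUBIC)[:,:,::-1])
E
```

```text
t: 17.67
eef_pos: [0.5116, 0.1895, 0.1305]
tcp_rot: [3.141, -0.0, -3.084]
wrist_force: [-0.3, -0.3, 0.9]
opening: 0.001
grip_force: 0.0
shift [0.0147 0.0002 0.0048] n 0.4
turn [ 0.0004 -0.      0.0013]
```

View pics/h.png

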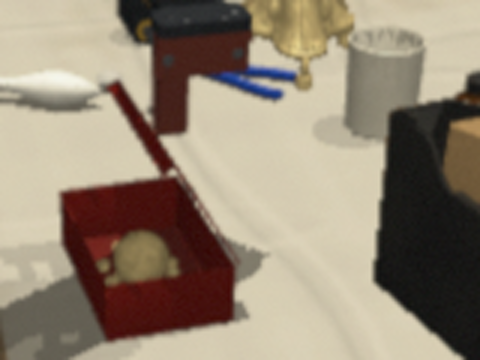

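The lid is following, seen nearly edge-on from (110,85) at about 1 rad; the ball is undisturbed. I'll continue along the arc.

Scaled: 0.0077 m / 0.25 = 0.0308, 0.0075 m / 0.25 = 0.03.

```bash
echo '0.03 0 0.012 0 0 0;0.03 0 0.012 0 0 0;0.028 0 0.026 0 0 0;0.028 0 0.026 0 0 0;0.022 0 0.0308 0 0 0;0.022 0 0.0308 0 0 0;0 0 0 0 0 0' | python3 jog.py
python3 - <<'E'
from h import *
to([.4643,.187,.08],np.pi+.0558)
E
```

```text
t: 18.3
eef_pos: [0.4719, 0.1871, 0.0952]
tcp_rot: [3.141, -0.001, -3.085]
wrist_force: [0.1, -0.9, -0.8]
opening: 0.008
grip_force: 0.0
shift [0.0076 0.0004 0.0152] n 0.4
turn [ 0.0002 -0.0005  0.0011]
```

Scaled: 0.009 m / 0.25 = 0.036, 0.0075 m / 0.25 = 0.03.

```bash
echo '0.016 0 0.03 0 0 0;0.016 0 0.03 0 0 0;0.008 0 0.036 0 0 0;0.008 0 0.036 0 0 0;0.004 0 0.024 0 0 0;0 0 0 0 0 0;0 0 0 0 0 0' | python3 jog.py; echo '0 0 0.012 0 0 0;0 0 0 0 0 0' | python3 jog.py; echo '0 0 0.004 0 0 0;0 0 0 0 0 0' | python3 jog.py
```

```text
t: 18.88
eef_pos: [0.461, 0.1867, 0.0574]
tcp_rot: [3.141, 0.001, -3.085]
wrist_force: [-0.3, 0.4, -0.1]
opening: 0.007
grip_force: 0.0
t: 19.05
eef_pos: [0.4615, 0.1869, 0.0549]
tcp_rot: [3.14, 0.003, -3.085]
wrist_force: [0.2, 0.0, 1.5]
opening: -0.0
grip_force: 0.0
t: 19.22
eef_pos: [0.4615, 0.1869, 0.0541]
tcp_rot: [3.14, 0.003, -3.085]
wrist_force: [-0.4, 0.7, -0.4]
opening: 0.006
grip_force: 0.0
```

Scaled: 0.001 m / 0.25 = 0.004.

```bash
for i in 1 2 3 4; do echo '0 0 0.004 0 0 0;0 0 0 0 0 0' | python3 jog.py | grep -E "eef|wrist"; done
```

```text
eef_pos: [0.4614, 0.1869, 0.053]
wrist_force: [0.6, 0.0, 0.6]
eef_pos: [0.4615, 0.1869, 0.0526]
wrist_force: [-1.2, 0.1, 6.9]
eef_pos: [0.4616, 0.1869, 0.0523]
wrist_force: [-4.4, -2.2, 17.5]
eef_pos: [0.4616, 0.187, 0.0522]
wrist_force: [-7.1, -3.2, 26.4]
```

It meets a hard stop at z = 0.052, the height of the shut lid's top. Retreat and check.

Scaled: -0.04 m / 0.25 = -0.16, -0.03 m / 0.25 = -0.12.

```bash
echo '0 0 -0.02 0 0 0;0 0 -0.12 0 0 0;0 0 -0.16 0 0 0;0 0 -0.16 0 0 0;0.12 0 -0.16 0 0 0;0 0 0 0 0 0;0 0 0 0 0 0' | python3 jog.py
python3 - <<'E'
from h import *
c=arm.camera("side")["image"]
cv2.imwrite("pics/i.png",cv2.resize(c[180:280,250:383],(532,400),interpolation=cv2.INTER_CUBIC)[:,:,::-1])
f=lambda P:((proj("side",P)[0]-(250,180))*4).round().tolist()
for a in(0,.05,.1): print(a,f(lid(p,.106,.077,.002,a)),f(lid(p,.106,-.077,.002,a)),f(lid(p,.113,0,.001,a)))
E
```

```text
t: 20.47
eef_pos: [0.4364, 0.1857, 0.2002]
tcp_rot: [3.139, 0.007, -3.085]
wrist_force: [0.5, -0.3, -0.4]
opening: 0.007
grip_force: 0.0
0 [115.0, 128.0] [173.0, 260.0] [131.0, 193.0]
0.05 [116.0, 120.0] [174.0, 251.0] [131.0, 185.0]
0.1 [116.0, 112.0] [174.0, 243.0] [131.0, 176.0]
```

View pics/i.png

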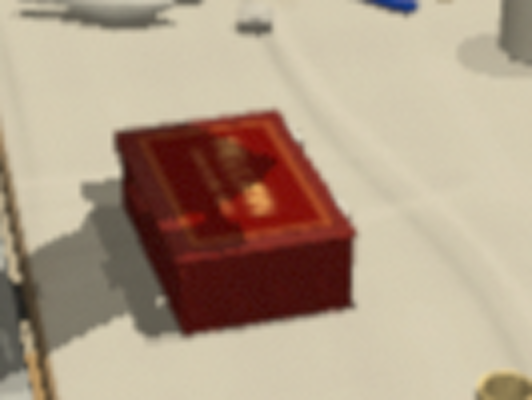

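The lid is fully shut: its front corners are at (116,132) and (178,262), matching angle 0, and the robot is clear.

```bash
python3 -c "
from workcell import arm
print(arm.job_done())"
```

```text
the job is handed in; nothing more can be done
None
```

I swung the lid back to about 1.85 rad, where it stayed by itself, set the ball on the tin floor and let go of it, then shut the lid fully and handed the job in at about 20 s; no verdict was returned.

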